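# Pack the rail with spacers and hold the end clamp shut

## Robot

A 6-joint arm with a two-finger parallel gripper is mounted at the origin on the work surface. World frame = base frame: x ahead of the robot, y to its left, z up, the work surface at z = 0. Lengths are in m, angles in degrees, forces in N, time in s.
With the tool pointing down it reaches from about 0.375 to 0.9 m from the base axis. Payload 3.1 kg.
Tool frame: the origin (TCP) lies on the centre line of the jaws, within the pads' length; the fingertips stand 19 mm ahead of it and the grasp point (between the pads) is the TCP; z points along the fingers, y is the direction in which the jaws open and shut (so a half turn about z gives the same grasp; the last joint's range is limited). The gripper opens to 87 mm and grips with 3 to 60 N. Pads are 19 mm wide; open, the fingers measure 117 mm over their backs; the gripper's body (75 mm by 190 mm) begins 51 mm behind the grasp point.
Start: joints at [-85.571, 30.224, 82.088, -0, 67.689, -10.227], TCP at [0.158, -0.605, 0.242] pointing down, gripper open.
Joint ranges: [-176.69, 176.69], [-43.24, 126.21], [12.49, 139.97], [-82, 262], [0, 151.66], [-163.58, 163.58]. Speed limits (degrees/s): [159.86, 159.86, 180, 180, 180, 180].

## Interface

Orientations are given as a 3x3 rotation matrix whose columns are the frame's x, y, z axes.
In Python, from rig import bot gives the robot as it stands.
- The arm moves only by the tool carry_out, never from a script. Its argument "targets" is a list of rows, each a list of 6 numbers: the shift along the tool's x, y, z each as a share of 200 mm, from -1 to 1, then the turn, a rotation vector about the tool's x, y, z each as a share of pi/2 rad, from -1 to 1. In form: [[dx, dy, dz, ax, ay, az], ...]. A call has 1 to 20 rows; each row is the pose to reach, as a shift and turn from the pose measured when the call began, along the tool's axes at that moment; what a row does not reach only later rows make up. A row lasts 1/8 s, in which the tool goes at most 62.5 mm and 10.7 degrees, less where a joint would pass 70% of its speed; a pose out of reach is approached as far as the arm can. A call with a number of a shift or a turn outside -1 to 1 is refused whole. A call with a gripper value outside its range is refused whole. "jaw" is the gripper's target within -1 to 1 (fully open at 1, half-way at 0, shut at -1), set as the call begins (left out, the last holds). The fingers move at their own pace and stop on an object; the grip force is fixed at half the most. Time passes only in rows, so rows that repeat a pose let the fingers close. It gives the time, the measured TCP pose, the force and the opening at its end, in the units of the state.
- bot.read_state(): the state, without advancing time (a new reading comes with each control period).
- bot.capture(name): name is "scene" or "top" or "wrist"; returns the picture (480x640x3 uint8, blue, green, red); there is no depth.
- bot.camera_info(name): a dict with "camera_matrix" (3x3 intrinsics, pixels), "k1" (the pictures are not rectified: a ray, as slopes to the right and down, at radius r is drawn at 1 + k1 r^2 times it, then the intrinsics apply), "view" (4x4, takes a point from world to camera coordinates); the wrist camera has in their place "mount" (4x4, takes a point from camera to tool coordinates, whose origin is the TCP and whose axes are the flange's). Camera axes: x right, y down, z forward; pixel columns grow to the right and rows downward; lengths in m; the calibration is good to about 2 mm. A picture is of the moment at which its call begins: read the wrist's pose just before it. camera_info takes no time and is no camera call.
- bot.hand_in(): hands the job in, once; it reports no verdict.
The state is a dict: "time_s": time; "joint_positions": joint angles; "qvel": joint speeds; "tau": joint torques, N m; "position": TCP position; "tcp_rot": TCP orientation; "force": force on the tool from outside, world axes, zero at the start; "moment": the same for the moment, N m; "opening": opening from 0.0 (shut) to 1.0 (fully open).
Only numpy, scipy, OpenCV 4.12 (cv2) and the standard library are available. Lean on these libraries where they do the work, as an engineer would, in place of code of your own. Each camera call takes 0.05 s, during which the arm holds its last target.

## Task

Take plain rail spacers one by one and set them down on the rail, side by side in the gap between the contactor and the sliding end clamp, until the clamp can bear on the stack: two or three, depending on the gap. Then push the clamp along the rail until you feel the stack go tight against the contactor, without forcing it, and finish while still holding the clamp firmly against the stack, since its spring opens it again if let go. A spacer you do not need stays clear of the panel's gap, and the other devices and tools on the table are left alone.

Things in the scene. Friction and masses are not known exactly. Their poses are not given: they have to be found in the camera images.
- panel: Mounting panel lying fixed on the table: metal plate 260 (x) x 340 (y) x 3 mm with one steel rail along its y axis, 35 mm wide, 310 mm long, its top 11 mm above the origin, and a slotted grey wiring duct 25 mm wide, 43 mm high, 111 mm either side of the rail. Origin: on the table under the rail's centre line, mid-plate; z up.
- clamp: Sliding end clamp on the rail, a grey block 44 (x) x 60 (y) x 45 mm high. Origin: foot of its gap face, at the rail top on the rail's centre line; axes as the panel's. It slides along the panel's +y (to the contactor) from y = -40 mm in the panel's frame (open, as at the start) to a hard end stop at -12 mm. Its spring pushes it back open with 2 N (open) to 3 N (at the stop).
- clamp_tab (a point): Middle of the clamp's upright thumb tab, 24 (x) x 20 (y) mm, to pinch or push along +y: 68 mm above the rail top (79 mm above the table), at rest 42 mm behind (-y of) the clamp's origin; the tab spans 45 to 85 mm above the rail top. It carries the clamp along, and once the clamp is stopped it gives up to 8 mm further on its own spring, 6.4 N rising to 12.8 N.
- contactor: Contactor fixed on the rail at the other end of the gap: black foot 44 mm wide (x), 54 mm long (y), 36 mm high, white top to 56 mm. Origin: foot of its gap face (its -y face), at the rail top on the rail's centre line; axes as the panel's. The gap from the open clamp's face to this face is 50 to 85 mm; the clamp can fill up to 28 mm of it.
- spacer1: Plain grey rail spacer (three alike) standing on the table: upright block 52 (its x) x 20 (its y, thickness) x 62 mm tall, 40 to 85 g. Origin: centre of its underside, z up. A notch below, 41 mm wide (x), 6 mm deep, open at both y faces, straddles the rail; seated, its y lies along the rail (either way round), origin 5 mm and top 67 mm above the panel's origin.
- spacer2: Plain grey rail spacer (three alike) standing on the table: upright block 52 (its x) x 20 (its y, thickness) x 62 mm tall, 40 to 85 g. Origin: centre of its underside, z up. A notch below, 41 mm wide (x), 6 mm deep, open at both y faces, straddles the rail; seated, its y lies along the rail (either way round), origin 5 mm and top 67 mm above the panel's origin.
- spacer3: Plain grey rail spacer (three alike) standing on the table: upright block 52 (its x) x 20 (its y, thickness) x 62 mm tall, 40 to 85 g. Origin: centre of its underside, z up. A notch below, 41 mm wide (x), 6 mm deep, open at both y faces, straddles the rail; seated, its y lies along the rail (either way round), origin 5 mm and top 67 mm above the panel's origin.
- terminal: Bystander: grey terminal block 52 x 34 mm, 50 mm tall, stepped top with screws, stands among the spacers. Origin: centre of its underside. Leave it alone.
- breaker: Bystander: white miniature breaker 50 x 18 mm, 83 mm tall, narrower above with a toggle, stands among the spacers. Origin: centre of its underside. Leave it alone.
- timer: Bystander: grey timer relay 42 x 36 mm, 64 mm tall with a round knob on top, stands among the spacers. Origin: centre of its underside. Leave it alone.
- screwdriver: Bystander: screwdriver 190 mm long lying on the table behind the parts. Leave it alone.
- tape: Bystander: roll of tape, 90 mm across, 19 mm high, lying flat on the table. Leave it alone.
Things that resemble listed ones, but are neither listed nor needed, are in the scene too. Leave any pink look-alike of the spacer3 alone. Leave any orange or purple look-alike of the spacer2 alone.

How it is judged (in metres and radians):
On the way:
1. two spacers stand seated on the rail in the gap ((((x of spacer1 in the frame of panel between -0.005 and 0.005 m and z of spacer1 in the frame of panel between 0.001 and 0.008 m and y of spacer1 in the frame of panel between -0.04 and 0.05 m and angle between spacer1's own z axis and vertical below 0.1 rad and angle between the y axis of spacer1 and the y axis of panel, either way round below 0.12 rad) and (x of spacer2 in the frame of panel between -0.005 and 0.005 m and z of spacer2 in the frame of panel between 0.001 and 0.008 m and y of spacer2 in the frame of panel between -0.04 and 0.05 m and angle between spacer2's own z axis and vertical below 0.1 rad and angle between the y axis of spacer2 and the y axis of panel, either way round below 0.12 rad)) or ((x of spacer2 in the frame of panel between -0.005 and 0.005 m and z of spacer2 in the frame of panel between 0.001 and 0.008 m and y of spacer2 in the frame of panel between -0.04 and 0.05 m and angle between spacer2's own z axis and vertical below 0.1 rad and angle between the y axis of spacer2 and the y axis of panel, either way round below 0.12 rad) and (x of spacer3 in the frame of panel between -0.005 and 0.005 m and z of spacer3 in the frame of panel between 0.001 and 0.008 m and y of spacer3 in the frame of panel between -0.04 and 0.05 m and angle between spacer3's own z axis and vertical below 0.1 rad and angle between the y axis of spacer3 and the y axis of panel, either way round below 0.12 rad)) or ((x of spacer1 in the frame of panel between -0.005 and 0.005 m and z of spacer1 in the frame of panel between 0.001 and 0.008 m and y of spacer1 in the frame of panel between -0.04 and 0.05 m and angle between spacer1's own z axis and vertical below 0.1 rad and angle between the y axis of spacer1 and the y axis of panel, either way round below 0.12 rad) and (x of spacer3 in the frame of panel between -0.005 and 0.005 m and z of spacer3 in the frame of panel between 0.001 and 0.008 m and y of spacer3 in the frame of panel between -0.04 and 0.05 m and angle between spacer3's own z axis and vertical below 0.1 rad and angle between the y axis of spacer3 and the y axis of panel, either way round below 0.12 rad)))), for 0.2 s.
At the end, for the whole second after the job is handed in: 2 or 3 spacers seated on the rail in the gap (5 mm sideways, origin 1-8 mm over the panel's, tilt 0.1, square 0.12 rad), at rest; clamp-spacer and spacer-contactor force over 2 N; fingers on the clamp (over 1 N), not on spacers; any unused spacer over 130 mm from the panel origin (((x of spacer1 in the frame of panel between -0.005 and 0.005 m and z of spacer1 in the frame of panel between 0.001 and 0.008 m and y of spacer1 in the frame of panel between -0.04 and 0.05 m and angle between spacer1's own z axis and vertical below 0.1 rad and angle between the y axis of spacer1 and the y axis of panel, either way round below 0.12 rad) or horizontal distance between spacer1 and panel above 0.13 m) and ((x of spacer2 in the frame of panel between -0.005 and 0.005 m and z of spacer2 in the frame of panel between 0.001 and 0.008 m and y of spacer2 in the frame of panel between -0.04 and 0.05 m and angle between spacer2's own z axis and vertical below 0.1 rad and angle between the y axis of spacer2 and the y axis of panel, either way round below 0.12 rad) or horizontal distance between spacer2 and panel above 0.13 m) and ((x of spacer3 in the frame of panel between -0.005 and 0.005 m and z of spacer3 in the frame of panel between 0.001 and 0.008 m and y of spacer3 in the frame of panel between -0.04 and 0.05 m and angle between spacer3's own z axis and vertical below 0.1 rad and angle between the y axis of spacer3 and the y axis of panel, either way round below 0.12 rad) or horizontal distance between spacer3 and panel above 0.13 m) and (((x of spacer1 in the frame of panel between -0.005 and 0.005 m and z of spacer1 in the frame of panel between 0.001 and 0.008 m and y of spacer1 in the frame of panel between -0.04 and 0.05 m and angle between spacer1's own z axis and vertical below 0.1 rad and angle between the y axis of spacer1 and the y axis of panel, either way round below 0.12 rad) and (x of spacer2 in the frame of panel between -0.005 and 0.005 m and z of spacer2 in the frame of panel between 0.001 and 0.008 m and y of spacer2 in the frame of panel between -0.04 and 0.05 m and angle between spacer2's own z axis and vertical below 0.1 rad and angle between the y axis of spacer2 and the y axis of panel, either way round below 0.12 rad)) or ((x of spacer2 in the frame of panel between -0.005 and 0.005 m and z of spacer2 in the frame of panel between 0.001 and 0.008 m and y of spacer2 in the frame of panel between -0.04 and 0.05 m and angle between spacer2's own z axis and vertical below 0.1 rad and angle between the y axis of spacer2 and the y axis of panel, either way round below 0.12 rad) and (x of spacer3 in the frame of panel between -0.005 and 0.005 m and z of spacer3 in the frame of panel between 0.001 and 0.008 m and y of spacer3 in the frame of panel between -0.04 and 0.05 m and angle between spacer3's own z axis and vertical below 0.1 rad and angle between the y axis of spacer3 and the y axis of panel, either way round below 0.12 rad)) or ((x of spacer1 in the frame of panel between -0.005 and 0.005 m and z of spacer1 in the frame of panel between 0.001 and 0.008 m and y of spacer1 in the frame of panel between -0.04 and 0.05 m and angle between spacer1's own z axis and vertical below 0.1 rad and angle between the y axis of spacer1 and the y axis of panel, either way round below 0.12 rad) and (x of spacer3 in the frame of panel between -0.005 and 0.005 m and z of spacer3 in the frame of panel between 0.001 and 0.008 m and y of spacer3 in the frame of panel between -0.04 and 0.05 m and angle between spacer3's own z axis and vertical below 0.1 rad and angle between the y axis of spacer3 and the y axis of panel, either way round below 0.12 rad))) and (((x of spacer1 in the frame of panel between -0.005 and 0.005 m and z of spacer1 in the frame of panel between 0.001 and 0.008 m and y of spacer1 in the frame of panel between -0.04 and 0.05 m and angle between spacer1's own z axis and vertical below 0.1 rad and angle between the y axis of spacer1 and the y axis of panel, either way round below 0.12 rad) and contact force between clamp and spacer1 above 2 N) or ((x of spacer2 in the frame of panel between -0.005 and 0.005 m and z of spacer2 in the frame of panel between 0.001 and 0.008 m and y of spacer2 in the frame of panel between -0.04 and 0.05 m and angle between spacer2's own z axis and vertical below 0.1 rad and angle between the y axis of spacer2 and the y axis of panel, either way round below 0.12 rad) and contact force between clamp and spacer2 above 2 N) or ((x of spacer3 in the frame of panel between -0.005 and 0.005 m and z of spacer3 in the frame of panel between 0.001 and 0.008 m and y of spacer3 in the frame of panel between -0.04 and 0.05 m and angle between spacer3's own z axis and vertical below 0.1 rad and angle between the y axis of spacer3 and the y axis of panel, either way round below 0.12 rad) and contact force between clamp and spacer3 above 2 N)) and (((x of spacer1 in the frame of panel between -0.005 and 0.005 m and z of spacer1 in the frame of panel between 0.001 and 0.008 m and y of spacer1 in the frame of panel between -0.04 and 0.05 m and angle between spacer1's own z axis and vertical below 0.1 rad and angle between the y axis of spacer1 and the y axis of panel, either way round below 0.12 rad) and contact force between contactor and spacer1 above 2 N) or ((x of spacer2 in the frame of panel between -0.005 and 0.005 m and z of spacer2 in the frame of panel between 0.001 and 0.008 m and y of spacer2 in the frame of panel between -0.04 and 0.05 m and angle between spacer2's own z axis and vertical below 0.1 rad and angle between the y axis of spacer2 and the y axis of panel, either way round below 0.12 rad) and contact force between contactor and spacer2 above 2 N) or ((x of spacer3 in the frame of panel between -0.005 and 0.005 m and z of spacer3 in the frame of panel between 0.001 and 0.008 m and y of spacer3 in the frame of panel between -0.04 and 0.05 m and angle between spacer3's own z axis and vertical below 0.1 rad and angle between the y axis of spacer3 and the y axis of panel, either way round below 0.12 rad) and contact force between contactor and spacer3 above 2 N)) and contact force between the fingers and clamp above 1 N and contact force between the fingers and spacer1 below 0.2 N and contact force between the fingers and spacer2 below 0.2 N and contact force between the fingers and spacer3 below 0.2 N and linear speed of each of spacer1, spacer2, spacer3 below 0.02 m/s); the arm keeps its last pose, push and grip.
It fails at once if another device or tool is moved by more than 30 mm (distance of any of terminal, breaker, timer, screwdriver, tape from where it was at the start of the episode above 0.03 m).
It fails at once if the stack is forced (over 60 N) (contact force between any of clamp, contactor and spacer1 above 60 N or contact force between any of clamp, contactor and spacer2 above 60 N or contact force between any of clamp, contactor and spacer3 above 60 N).
It also fails if it takes over 72 s, if anything falls off the work surface, if the arm or the gripper's body presses on something with over 40 N, if the wrist force passes 120 N, or if a joint passes its speed limit or range.

## Working session

There is one attempt and no reset: what is moved stays moved. The work goes in short steps, Python scripts to look and compute and a tool call to move; the robot and the scene stay as the last step left them, time stands still between calls to the robot, and variables do not carry over. Pictures are saved under pics/ and viewed, and the job is handed in when it is done.

Besides the shell and the picture viewer there is one more tool, called after "Request:" as a command line: name --pt "numbers of a row" for each row, then --argument value for the rest. carry_out: Moves the arm, as the interface text tells. Shift numbers are shares of 200 mm and turn numbers shares of pi/2 rad, none past 1 either way. Its arguments: {"type":"object","properties":{"targets":{"type":"array"},"jaw":{"type":"number"}},"required":["targets"]}

```bash
ls; mkdir -p pics; python3 - <<'E'
from rig import bot
import cv2,json
print(bot.read_state())
for n in("scene","top","wrist"):
    i=bot.camera_info(n);print(n,i)
for n in("scene","top"):
    cv2.imwrite(f"pics/{n}0.png",bot.capture(n))
E
```

```text
pics
{'time_s': 0.0, 'joint_positions': array([-8.55706009e+01,  3.02782512e+01,  8.21558926e+01, -6.68388206e-04,
        6.76881942e+01, -1.02279386e+01]), 'qvel': array([-0.00800809,  0.01906273, -0.07476139,  0.04325727,  0.03452231,
       -0.13381292]), 'tau': array([ 8.84348683e-04, -4.40039313e+01, -1.76589757e+01,  6.33105473e-02,
        5.79586742e-02, -1.57627924e-04]), 'position': array([ 0.1581136 , -0.60396321,  0.24058199]), 'tcp_rot': array([[ 9.67455341e-01,  2.53041759e-01, -1.75662655e-04],
       [ 2.53041552e-01, -9.67453071e-01,  2.12798775e-03],
       [ 3.68524388e-04, -2.10318307e-03, -9.99997720e-01]]), 'force': array([ 0.50204179, -0.47432984,  0.78223448]), 'moment': array([-0.08227108, -0.00077785,  0.07177637]), 'opening': 1.0005587925063586}
scene {'camera_matrix': array([[482.68137315,   0.        , 320.43377429],
       [  0.        , 482.68137315, 238.02274456],
       [  0.        ,   0.        ,   1.        ]]), 'k1': -0.030651179387443512, 'view': array([[ 0.36937691,  0.92923788, -0.00881271, -0.0942071 ],
       [ 0.66784488, -0.27204224, -0.69
[... 462 characters left out ...]
697,  0.5470131 ],
       [ 0.17662548,  0.00632766, -0.98425779,  0.77533916],
       [ 0.        ,  0.        ,  0.        ,  1.        ]])}
wrist {'camera_matrix': array([[373.47804954,   0.        , 316.90414543],
       [  0.        , 373.47804954, 241.29552225],
       [  0.        ,   0.        ,   1.        ]]), 'k1': 0.017053251900061277, 'mount': array([[ 5.43933641e-04, -9.54417085e-01, -2.98475680e-01,
         8.22346003e-02],
       [ 9.99999553e-01,  7.49945150e-04, -5.75681967e-04,
         4.64162094e-04],
       [ 7.73281093e-04, -2.98475233e-01,  9.54417067e-01,
        -1.43935527e-01],
       [ 0.00000000e+00,  0.00000000e+00,  0.00000000e+00,
         1.00000000e+00]])}
```

View pics/top0.png

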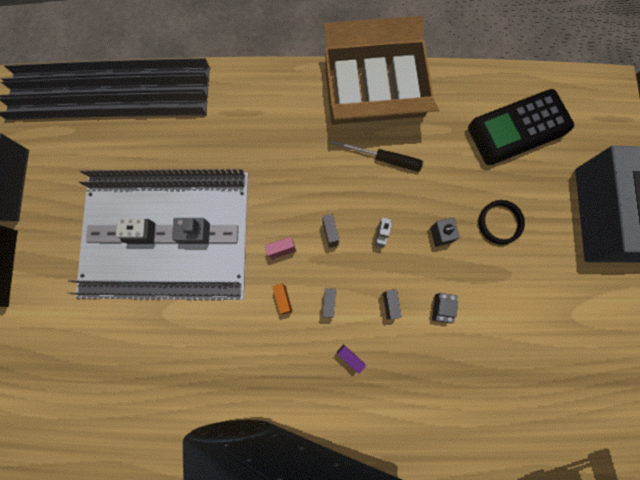

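View pics/scene0.png

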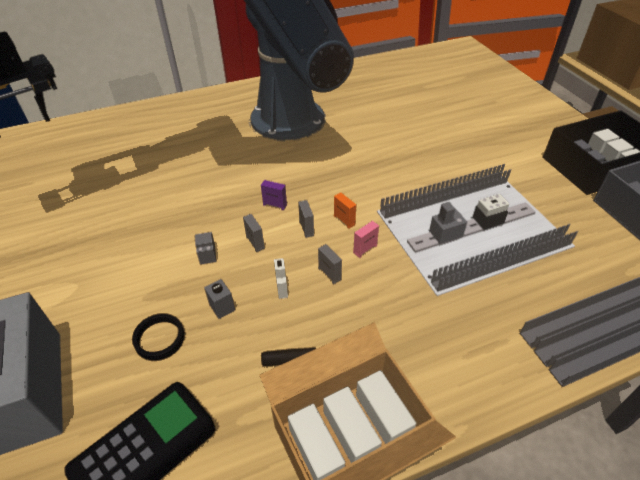

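The top view shows the panel at about (163,235), with the contactor at (133,230) and the clamp at (190,230). The grey spacers are at (331,230), (329,303) and (392,304). I'll measure their rough positions next.

```bash
cat > h.py <<'E'
import numpy as np,cv2
from rig import bot
def cam(name,st=None):
    i=bot.camera_info(name)
    K=np.array(i['camera_matrix']);k1=i['k1']
    if 'view' in i:
        V=np.array(i['view']);C=np.linalg.inv(V)
    else:
        T=np.eye(4);T[:3,:3]=st['tcp_rot'];T[:3,3]=st['position']
        C=T@np.array(i['mount'])
    return K,k1,C
def ray(c,uv):
    K,k1,C=c
    uv=np.atleast_2d(np.asarray(uv,float))
    p=cv2.undistortPoints(uv.reshape(-1,1,2),K,np.array([k1,0,0,0.])).reshape(-1,2)
    d=np.c_[p,np.ones(len(p))]@C[:3,:3].T
    return C[:3,3],d
def onz(c,uv,z):
    o,d=ray(c,uv)
    return o+d*((z-o[2])/d[:,2])[:,None]
def proj(c,P):
    K,k1,C=c;V=np.linalg.inv(C)
    return cv2.projectPoints(np.atleast_2d(P).astype(float),cv2.Rodrigues(V[:3,:3])[0],V[:3,3],K,np.array([k1,0,0,0.]))[0].reshape(-1,2)
def tri(c1,u1,c2,u2):
    o1,d1=ray(c1,u1);o2,d2=ray(c2,u2);d1,d2=d1[0],d2[0]
    s=np.linalg.lstsq(np.c_[d1,-d2],o2-o1,rcond=None)[0]
    a,b=o1+d1*s[0],o2+d2*s[1]
    return (a+b)/2,np.linalg.norm(a-b)
def snap(name,fn):
    st=bot.read_state();im=bot.capture(name);cv2.imwrite('pics/%s.png'%fn,im)
    np.savez('pics/%s.npz'%fn,R=st['tcp_rot'],p=st['position']);return im,st
def load(name,fn):
    z=np.load('pics/%s.npz'%fn);st=dict(tcp_rot=z['R'],position=z['p'])
    return cv2.imread('pics/%s.png'%fn),cam(name,st),st
E
python3 - <<'E'
from h import *
im=cv2.imread('pics/top0.png');c=cam('top')
cv2.imwrite('pics/t_a.png',cv2.resize(im[160:310,70:260],None,fx=4,fy=4,interpolation=cv2.INTER_CUBIC))
cv2.imwrite('pics/t_b.png',cv2.resize(im[200:335,260:460],None,fx=4,fy=4,interpolation=cv2.INTER_CUBIC))
for n,u,z in[('s331',(331,218),.062),('s329',(329,292),.062),('s392',(392,293),.062),('clamp',(190,230),.056),('cont',(133,230),.067),
 ('plateTR',(247,171),.003),('plateBR',(243,299),.003),('railL',(87,234),.011),('railR',(238,234),.011),('breaker',(384,225),.083),('pink',(280,245),.06),('orange',(282,292),.06)]:
    print(n,onz(c,u,z).round(4))
E
```

```text
s331 [[ 0.5944 -0.1089  0.062 ]]
s329 [[ 0.4565 -0.106   0.062 ]]
s392 [[ 0.4554 -0.2204  0.062 ]]
clamp [[0.5711 0.1574 0.056 ]]
cont [[0.5683 0.2633 0.067 ]]
plateTR [[0.7071 0.064  0.003 ]]
plateBR [[0.4454 0.0614 0.003 ]]
railL [[0.5714 0.3856 0.011 ]]
railR [[0.573  0.0749 0.011 ]]
breaker [[ 0.577  -0.2051  0.083 ]]
pink [[ 0.5428 -0.0146  0.06  ]]
orange [[ 0.4559 -0.0204  0.06  ]]
```

View pics/t_a.png

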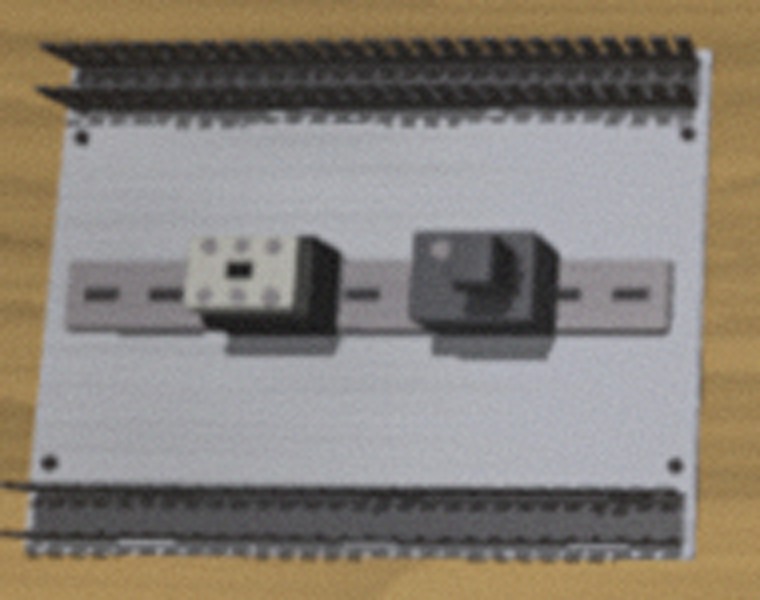

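View pics/t_b.png

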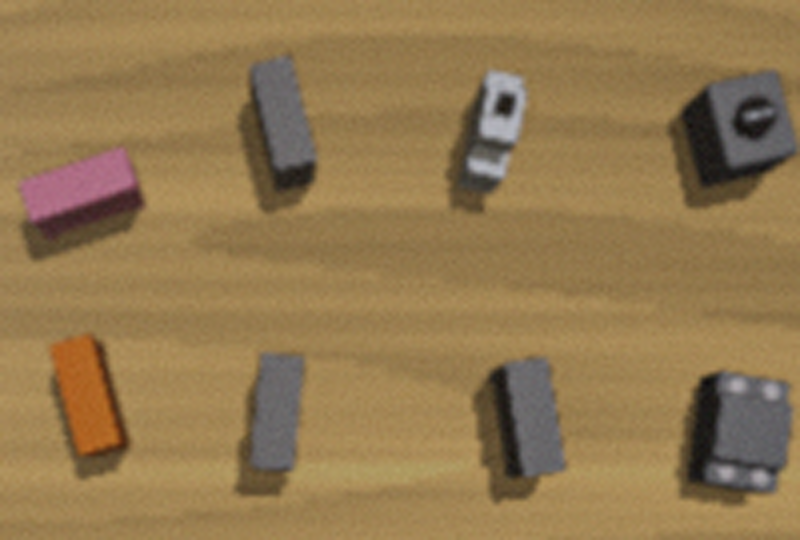

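```bash
cat >> h.py <<'E'
from scipy.spatial.transform import Rotation as Ro
def Rdown(yaw):
    y=np.radians(yaw);x=np.array([np.cos(y),np.sin(y),0]);z=np.array([0,0,-1.])
    return np.c_[x,np.cross(z,x),z]
def plan(pos,yaw,st=None):
    st=st or bot.read_state();R=np.array(st['tcp_rot'])
    d=R.T@(np.array(pos)-st['position'])/.2
    r=Ro.from_matrix(R.T@Rdown(yaw)).as_rotvec()/(np.pi/2)
    print('row',d.round(4),r.round(4),'dist',np.linalg.norm(d)*200)
def report():
    s=bot.read_state();print(s['time_s'],s['position'].round(4),np.degrees(np.arctan2(s['tcp_rot'][1,0],s['tcp_rot'][0,0])).round(2),s['force'].round(2),s['opening'])
E
python3 - <<'E'
from h import *
plan([.30,-.45,.28],60)
c=cam('top')
for n,u,z in[('contact top-face edge TL',(70+338/4,160+247/4),.047),('bot',(70+338/4,160+328/4),.011),('clampfaceTL',(70+413/4,160+234/4),.056),('clampBL',(70+411/4,160+318/4),.056),
('white TR',(70+303/4,160+240/4),.067),('white BR',(70+297/4,160+313/4),.067)]:print(n,onz(c,u,z))
E
```

```text
row [ 0.8814 -0.566  -0.1953] [-0.0011 -0.0007 -0.5039] dist 213.11103311041938
contact top-face edge TL [[0.58895573 0.2311946  0.047     ]]
bot [[0.55578063 0.24272209 0.011     ]]
clampfaceTL [[0.59336204 0.19136129 0.056     ]]
clampBL [[0.55266351 0.18941477 0.056     ]]
white TR [[0.58768662 0.24020506 0.067     ]]
white BR [[0.55264573 0.24017487 0.067     ]]
```

Request:
carry_out --pt "0.44 -0.28 -0.1 0 0 -0.25" --pt "0.88 -0.56 -0.2 0 0 -0.5" --pt "0.88 -0.56 -0.2 0 0 -0.5" --pt "0.88 -0.56 -0.2 0 0 -0.5" --pt "0.88 -0.56 -0.2 0 0 -0.5" --jaw 1

```text
time_s: 0.72
position: [0.3011, -0.4497, 0.2812]
tcp_rot: [[0.502, 0.865, -0.0], [0.865, -0.502, 0.002], [0.002, -0.001, -1.0]]
force: [-0.7, -0.3, -0.0]
opening: 0.998
```

```bash
python3 - <<'E'
from h import *
report();plan([.42,-.3,.28],90);plan([.50,-.15,.28],90)
E
```

```text
0.725 [ 0.3011 -0.4497  0.2812] 59.86 [-0.73 -0.31 -0.02] 0.9980971098763489
row [0.9459 0.138  0.0072] [-0.0004 -0.0011 -0.3349] dist 191.18542861495445
row [1.7953 0.1073 0.0086] [-0.0004 -0.0011 -0.3349] dist 359.70977223531463
```

Request:
carry_out --pt "0.48 0.07 0 0 0 -0.17" --pt "0.95 0.14 0 0 0 -0.335" --pt "0.95 0.14 0 0 0 -0.335" --pt "0.95 0.14 0 0 0 -0.335"

```text
time_s: 1.23
position: [0.4218, -0.2974, 0.2809]
tcp_rot: [[-0.002, 1.0, -0.001], [1.0, 0.002, 0.003], [0.003, -0.001, -1.0]]
force: [-0.3, 0.4, 0.6]
opening: 1.0
```

```bash
python3 - <<'E'
from h import *
report();plan([.50,-.15,.28],90)
E
```

```text
1.225 [ 0.4218 -0.2974  0.2809] 90.14 [-0.29  0.36  0.59] 0.9995467672992265
row [0.7362 0.3927 0.0064] [-0.0006 -0.0019  0.0016] dist 166.8864194175277
```

Request:
carry_out --pt "0.37 0.2 0 0 0 0" --pt "0.74 0.39 0 0 0 0" --pt "0.74 0.39 0 0 0 0" --pt "0.74 0.39 0 0 0 0" --pt "0.74 0.39 0 0 0 0"

```text
time_s: 1.85
position: [0.4992, -0.1511, 0.2809]
tcp_rot: [[-0.0, 1.0, -0.002], [1.0, 0.0, 0.002], [0.002, -0.002, -1.0]]
force: [0.0, -0.3, -0.2]
opening: 0.997
```

```bash
python3 - <<'E'
from h import *
report();snap('wrist','w1')
E
```

```text
1.85 [ 0.4992 -0.1511  0.2809] 90.0 [ 0.02 -0.28 -0.18] 0.9973503828357222
```

View pics/w1.png

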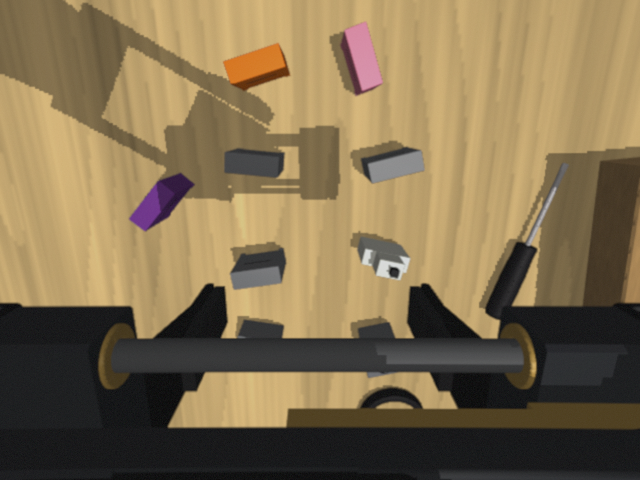

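```bash
python3 - <<'E'
from h import *
im,c,st=load('wrist','w1')
a=cv2.resize(im[130:200,210:300],None,fx=6,fy=6,interpolation=cv2.INTER_CUBIC)
b=cv2.resize(im[130:200,345:435],None,fx=6,fy=6,interpolation=cv2.INTER_CUBIC)
a=cv2.convertScaleAbs(a,alpha=1.5)
cv2.imwrite('pics/w1ab.png',np.vstack([a,b]))
E
```

```text
(no output)
```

View pics/w1ab.png

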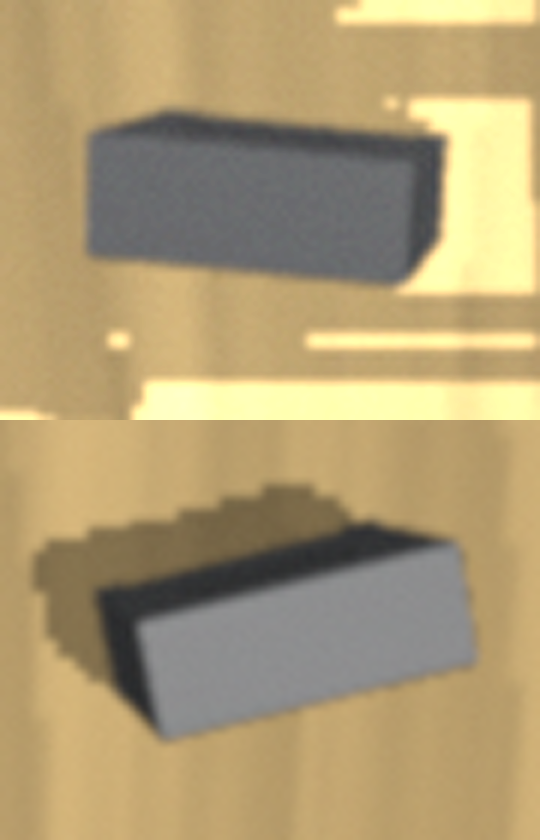

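```bash
python3 - <<'E'
from h import *
im,c,st=load('wrist','w1')
for n,q,o in(('A',[(88,134),(412,163),(404,285),(88,256)],(210,130)),('B',[(138,205),(455,122),(476,242),(165,320)],(345,130))):
    uv=np.array(q)/6+o
    P=onz(c,uv,.062)
    print(n,P.mean(0).round(4),'len',np.linalg.norm(P[1]-P[0]),np.linalg.norm(P[2]-P[3]),'w',np.linalg.norm(P[3]-P[0]),np.linalg.norm(P[2]-P[1]))
    e=P[1]-P[0]+P[2]-P[3];print('yaw of long',np.degrees(np.arctan2(e[1],e[0])))
    for z in (.0,):print()
plan([.4557,-.1055,.2],90)
E
```

```text
A [ 0.4361 -0.1055  0.062 ] len 0.051136679219872826 0.050691945774400546 w 0.019088429785567754 0.019285139866485033
yaw of long -5.004597439303679

B [ 0.5746 -0.1075  0.062 ] len 0.0508845219308313 0.05059698784151561 w 0.018970023357470413 0.019272360778620778
yaw of long 14.386090302580982

row [ 0.2277 -0.2162  0.4057] [-0.0009 -0.0015 -0.0004] dist 102.60680818415531
```

```bash
python3 - <<'E'
from h import *
plan([.4361,-.1055,.13],85)
E
```

```text
row [ 0.2268 -0.3137  0.7559] [-0.001  -0.0015  0.0552] dist 169.84614265462105
```

Request:
carry_out --pt "0.12 -0.17 0.3 0 0 0.03" --pt "0.227 -0.314 0.6 -0.001 -0.0015 0.055" --pt "0.227 -0.314 0.756 -0.001 -0.0015 0.055" --pt "0.227 -0.314 0.756 -0.001 -0.0015 0.055" --pt "0.227 -0.314 0.756 -0.001 -0.0015 0.055"

```text
time_s: 2.52
position: [0.4377, -0.1075, 0.1311]
tcp_rot: [[0.089, 0.996, 0.003], [0.996, -0.089, -0.002], [-0.001, 0.003, -1.0]]
force: [0.4, -0.2, 0.1]
opening: 1.001
```

```bash
python3 - <<'E'
from h import *
report();snap('wrist','w2');plan([.4361,-.1055,.045],85)
E
```

```text
2.525 [ 0.4377 -0.1075  0.1311] 84.9 [ 0.43 -0.15  0.12] 1.0010065574888485
row [ 0.0097 -0.013   0.4327] [ 0.0028  0.0013 -0.0008] dist 86.60088277937436
```

View pics/w2.png

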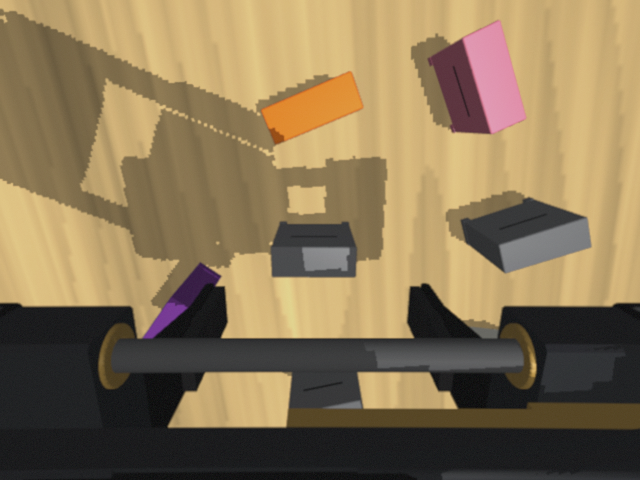

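```bash
python3 - <<'E'
from h import *
im,c,st=load('wrist','w2')
P=onz(c,[(271.5,249.5),(355.5,247.5),(356,276),(271.5,276.5)],.062)
print(P.round(4),P.mean(0));e=P[1]-P[0]+P[2]-P[3];print(np.degrees(np.arctan2(e[1],e[0])))
plan([*P.mean(0)[:2],.044],85)
E
```

```text
[[ 0.4117 -0.0949  0.062 ]
 [ 0.4621 -0.0982  0.062 ]
 [ 0.4613 -0.1166  0.062 ]
 [ 0.4095 -0.1123  0.062 ]] [ 0.43613035 -0.10550151  0.062     ]
-4.222716655785716
row [ 0.0098 -0.0129  0.4377] [ 0.0028  0.0013 -0.0008] dist 87.59961353804322
```

Request:
carry_out --pt "0.01 -0.013 0.2 0.003 0.001 0" --pt "0.01 -0.013 0.43 0.003 0.001 0.0" --pt "0.01 -0.013 0.436 0.003 0.001 0.0" --pt "0.01 -0.013 0.436 0.003 0.001 0.0"

```text
time_s: 3.08
position: [0.4375, -0.1063, 0.0459]
tcp_rot: [[0.089, 0.996, 0.003], [0.996, -0.089, -0.002], [-0.002, 0.003, -1.0]]
force: [-0.2, -0.5, 0.5]
opening: 1.001
```

Request:
carry_out --pt "0 0 0 0 0 0" --pt "0 0 0 0 0 0" --pt "0 0 0 0 0 0" --pt "0 0 0 0 0 0" --pt "0 0 0 0 0 0" --jaw -1

```text
time_s: 3.7
position: [0.4375, -0.1063, 0.0461]
tcp_rot: [[0.089, 0.996, 0.003], [0.996, -0.089, -0.002], [-0.002, 0.003, -1.0]]
force: [-0.8, 1.1, 4.9]
opening: 0.596
```

```bash
python3 - <<'E'
from h import *
plan([.50,-.02,.22],90);plan([.572,.10,.25],90)
E
```

```text
row [ 0.4558  0.2756 -0.8693] [ 0.0017  0.0012 -0.0565] dist 203.90296440666842
row [ 1.0851  0.5815 -1.0195] [ 0.0017  0.0012 -0.0565] dist 319.6887713955896
```

Request:
carry_out --pt "0 0 -0.15 0 0 0" --pt "0.05 0.03 -0.4 0 0 0" --pt "0.25 0.15 -0.65 0 0 -0.03" --pt "0.45 0.27 -0.85 0.002 0.001 -0.056" --pt "0.7 0.4 -0.97 0.002 0.001 -0.056" --pt "0.97 0.55 -0.97 0.002 0.001 -0.056" --pt "0.97 0.58 -0.97 0.002 0.001 -0.056" --pt "0.97 0.58 -0.97 0.002 0.001 -0.056" --pt "0.97 0.58 -0.97 0.002 0.001 -0.056"

```text
time_s: 4.82
position: [0.5683, 0.0759, 0.2393]
tcp_rot: [[0.002, 1.0, -0.003], [1.0, -0.002, -0.001], [-0.001, -0.003, -1.0]]
force: [-0.4, -0.4, -0.5]
opening: 0.596
```

```bash
python3 - <<'E'
from h import *
report();snap('wrist','w3')
E
```

```text
4.825 [0.5683 0.0759 0.2393] 89.87 [-0.41 -0.38 -0.5 ] 0.5955237511714854
```

View pics/w3.png

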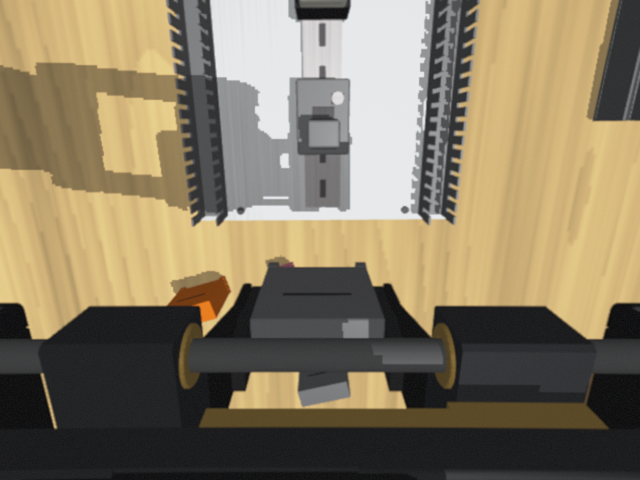

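Request:
carry_out --pt "0.3 0.02 0 0 0 0" --pt "0.45 0.02 0 0.001 0 0" --pt "0.45 0.02 0 0.002 0 0" --pt "0.45 0.02 0 0.002 0 0"

```text
time_s: 5.38
position: [0.5724, 0.1645, 0.2393]
tcp_rot: [[0.004, 1.0, -0.007], [1.0, -0.004, -0.001], [-0.001, -0.007, -1.0]]
force: [-0.0, -0.2, -0.8]
opening: 0.592
```

```bash
python3 - <<'E'
from h import *
report();im,st=snap('wrist','w4')
cv2.imwrite('pics/w4c.png',cv2.resize(im[0:260,220:420],None,fx=3,fy=3,interpolation=cv2.INTER_CUBIC)[:600])
E
```

```text
5.375 [0.5724 0.1645 0.2393] 89.79 [-0.02 -0.21 -0.82] 0.5922697303463863
```

View pics/w4.png

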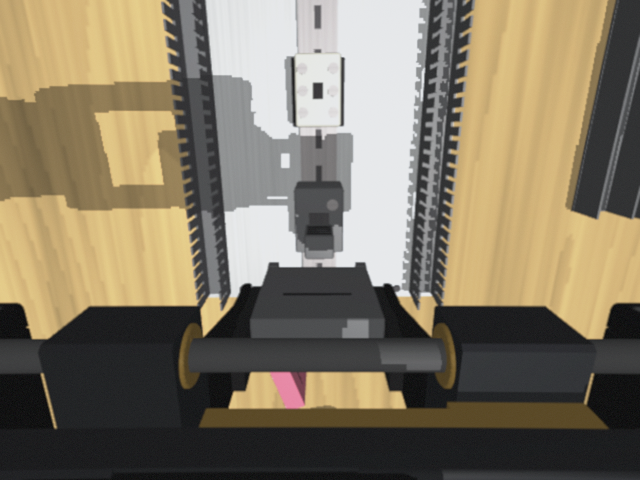

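View pics/w4c.png

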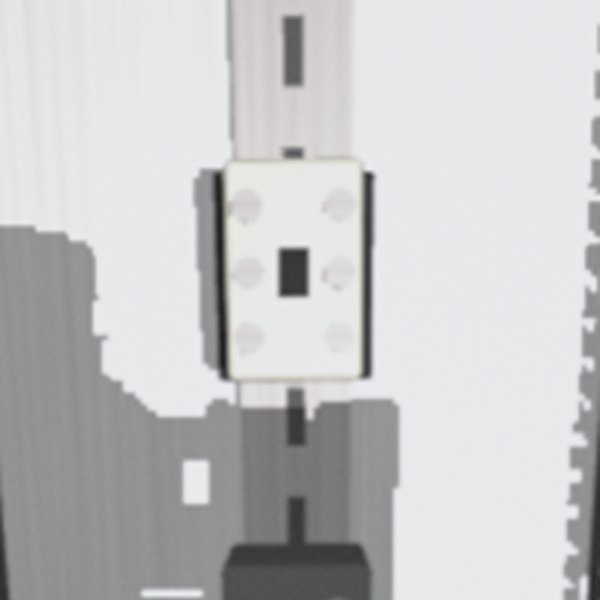

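```bash
python3 - <<'E'
from h import *
im,c,st=load('wrist','w4')
f=lambda u:np.array(u)/3+[220,0]
print('white near',onz(c,[f((229,379)),f((359,380))],.067).round(4))
print('white far',onz(c,[f((227,159)),f((362,160))],.067).round(4))
print('foot near',onz(c,[f((220,378)),f((371,378))],.047).round(4))
print('clamp face top',onz(c,[f((236,546)),f((358,546))],.056).round(4))
print('rail L far/near',onz(c,[f((230,20)),f((233,150)),f((241,400)),f((243,520))],.011).round(4))
print('rail R',onz(c,[f((352,20)),f((351,150)),f((350,400)),f((350,520))],.011).round(4))
im,c,st=load('wrist','w3')
cv2.imwrite('pics/w3c.png',cv2.resize(im[0:230,240:400],None,fx=3.4,fy=3.4,interpolation=cv2.INTER_CUBIC)[:600])
im2=cv2.imread('pics/scene0.png');cv2.imwrite('pics/s0c.png',cv2.resize(im2[170:260,400:550],None,fx=5,fy=5,interpolation=cv2.INTER_CUBIC))
E
```

```text
white near [[0.5548 0.2449 0.067 ]
 [0.5898 0.2445 0.067 ]]
white far [[0.5554 0.2982 0.067 ]
 [0.5897 0.2978 0.067 ]]
foot near [[0.551  0.2451 0.047 ]
 [0.5942 0.2449 0.047 ]]
clamp face top [[0.5552 0.1984 0.056 ]
 [0.5908 0.1984 0.056 ]]
rail L far/near [[0.5537 0.3434 0.011 ]
 [0.554  0.3097 0.011 ]
 [0.5551 0.2382 0.011 ]
 [0.5552 0.2004 0.011 ]]
rail R [[0.589  0.3432 0.011 ]
 [0.5892 0.3096 0.011 ]
 [0.5899 0.2381 0.011 ]
 [0.5904 0.2003 0.011 ]]
```

View pics/s0c.png

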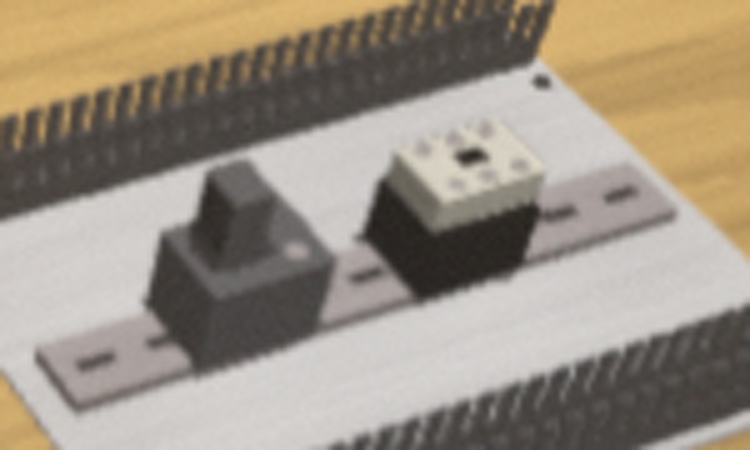

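View pics/w3c.png

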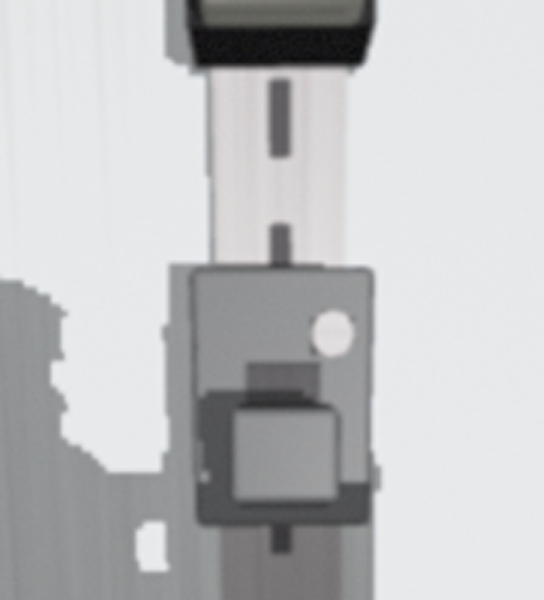

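```bash
python3 - <<'E'
from h import *
im,c,st=load('wrist','w4')
f=lambda u:np.array(u)/3+[220,0]
print('clamp face bottom',onz(c,[f((236,546)),f((358,546))],.011).round(4))
print('clamp top',onz(c,[f((225,571)),f((371,571))],.056).round(4))
im,c,st=load('wrist','w3')
f=lambda u:np.array(u)/3.4+[240,0]
print('cont foot',onz(c,[f((200,66)),f((362,66))],.011).round(4))
print('clamp top',onz(c,[f((193,268)),f((372,268))],.056).round(4))
print('clamp top back',onz(c,[f((197,524)),f((370,524))],.056).round(4))
print('tab top',onz(c,[f((234,406)),f((340,406)),f((338,500)),f((234,500))],.096).round(4))
print('rail L',onz(c,[f((212,90)),f((213,250))],.011).round(4), 'R',onz(c,[f((350,90)),f((346,250))],.011).round(4))
E
```

```text
clamp face bottom [[0.5527 0.1918 0.011 ]
 [0.5931 0.1917 0.011 ]]
clamp top [[0.5519 0.1911 0.056 ]
 [0.5947 0.191  0.056 ]]
cont foot [[0.5519 0.2454 0.011 ]
 [0.5937 0.2453 0.011 ]]
clamp top [[0.5516 0.1929 0.056 ]
 [0.594  0.1928 0.056 ]]
clamp top back [[0.5515 0.1338 0.056 ]
 [0.595  0.1337 0.056 ]]
tab top [[0.5621 0.1614 0.096 ]
 [0.5848 0.1613 0.096 ]
 [0.5847 0.1418 0.096 ]
 [0.5619 0.1418 0.096 ]]
rail L [[0.5549 0.2399 0.011 ]
 [0.5547 0.2021 0.011 ]] R [[0.5907 0.2398 0.011 ]
 [0.5904 0.202  0.011 ]]
```

```bash
python3 - <<'E'
from h import *
st=bot.read_state()
c=cam('wrist',st)
T=lambda p:np.array(st['tcp_rot'])@np.array(p)+st['position']
for x in(.009,.010,.011,.012): print(x,proj(c,[T([x,-.026,-.016]),T([x,.026,-.016]),T([x,-.026,.046]),T([x,.026,.046])]).round(1).tolist())
plan([.5725,.2317,.135],90.3)
E
```

```text
0.009 [[249.1, 323.0], [384.4, 323.1], [269.0, 265.2], [364.7, 265.3]]
0.01 [[249.0, 320.7], [384.5, 320.8], [269.0, 263.5], [364.8, 263.6]]
0.011 [[248.9, 318.4], [384.7, 318.5], [268.9, 261.8], [364.9, 261.8]]
0.012 [[248.7, 316.0], [384.8, 316.2], [268.8, 260.0], [365.0, 260.1]]
row [0.3376 0.0019 0.5212] [-0.0041  0.0007 -0.006 ] dist 124.21058542223831
```

Request:
carry_out --pt "0.2 0.002 0.1 -0.004 0 -0.006" --pt "0.337 0.002 0.3 -0.004 0.001 -0.006" --pt "0.337 0.002 0.52 -0.004 0.001 -0.006" --pt "0.337 0.002 0.52 -0.004 0.001 -0.006" --pt "0.337 0.002 0.52 -0.004 0.001 -0.006"

```text
time_s: 6.05
position: [0.5738, 0.2307, 0.1365]
tcp_rot: [[-0.004, 1.0, 0.002], [1.0, 0.004, 0.001], [0.001, 0.002, -1.0]]
force: [0.5, -0.0, 0.4]
opening: 0.597
```

```bash
python3 - <<'E'
from h import *
report();plan([.5725,.2317,.054],90.3)
E
```

```text
6.05 [0.5738 0.2307 0.1365] 90.21 [ 0.53 -0.    0.36] 0.5965510546523682
row [ 0.0049 -0.007   0.4126] [ 0.0011 -0.0005 -0.0011] dist 82.54020328855583
```

Request:
carry_out --pt "0.005 -0.007 0.15 0.001 0 0" --pt "0.005 -0.007 0.3 0.001 0 0" --pt "0.005 -0.007 0.38 0.001 0 0" --pt "0.005 -0.007 0.38 0.001 0 0"

```text
time_s: 6.55
position: [0.5729, 0.2314, 0.0609]
tcp_rot: [[-0.003, 1.0, 0.0], [1.0, 0.003, 0.001], [0.001, 0.0, -1.0]]
force: [-0.8, 0.3, -1.1]
opening: 0.6
```

```bash
python3 - <<'E'
from h import *
report();snap('wrist','w5');plan([.5725,.2317,.051],90.3)
E
```

```text
6.55 [0.5729 0.2314 0.0609] 90.17 [-0.8   0.33 -1.14] 0.5996492120686151
row [ 0.0003 -0.0046  0.0526] [ 0.0011 -0.0007 -0.0013] dist 10.568774272948854
```

View pics/w5.png

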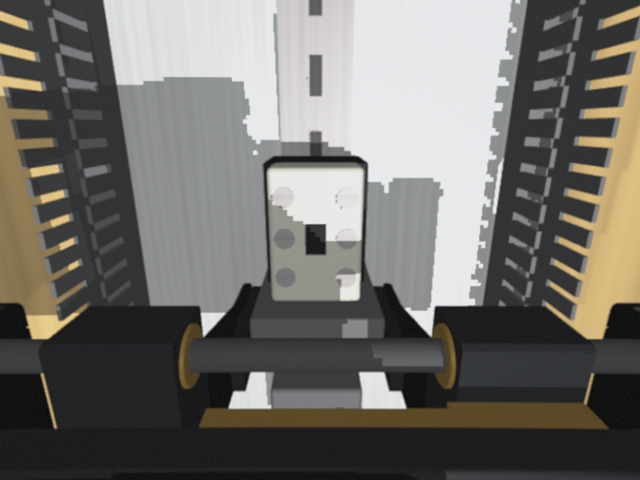

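Request:
carry_out --pt "0.001 -0.004 0.025 0.001 0 0" --pt "0.001 -0.004 0.045 0.001 0 0" --pt "0.001 -0.004 0.05 0.001 0 0" --pt "0.001 -0.004 0.05 0.001 0 0"

```text
time_s: 7.1
position: [0.5726, 0.2318, 0.0515]
tcp_rot: [[-0.003, 1.0, 0.0], [1.0, 0.003, 0.001], [0.001, 0.0, -1.0]]
force: [0.3, -0.2, -0.8]
opening: 0.597
```

Request:
carry_out --pt "0 0 0.003 0 0 0" --pt "0 0 0.003 0 0 0" --pt "0 0 0.003 0 0 0" --pt "0 0 0.003 0 0 0" --pt "0 0 -0.2 0 0 0" --pt "0 0 -0.5 0 0 0" --pt "-0.3 0 -0.8 0 0 0" --pt "-0.5 0 -0.8 0 0 0" --pt "-0.5 0 -0.8 0 0 0" --pt "-0.5 0 -0.8 0 0 0" --jaw 1

```text
time_s: 8.35
position: [0.5725, 0.1317, 0.2112]
tcp_rot: [[-0.002, 1.0, -0.001], [1.0, 0.002, 0.002], [0.002, -0.001, -1.0]]
force: [0.3, -0.3, 0.8]
opening: 0.997
```

```bash
python3 - <<'E'
from h import *
report();im,st=snap('wrist','w6')
cv2.imwrite('pics/w6c.png',cv2.resize(im[60:260,240:400],None,fx=3,fy=3,interpolation=cv2.INTER_CUBIC)[:600])
plan([.57,-.03,.21],104.5)
E
```

```text
8.35 [0.5725 0.1317 0.2112] 90.13 [ 0.33 -0.27  0.81] 0.9966734577748705
row [-0.8114 -0.0144  0.0028] [-0.0007 -0.0011 -0.159 ] dist 162.3011786006544
```

View pics/w6c.png

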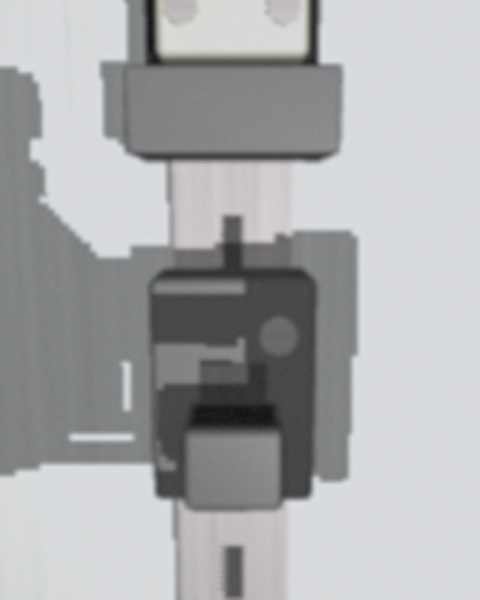

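```bash
python3 - <<'E'
from h import *
im,c,st=load('wrist','w6')
f=lambda u:np.array(u)/3+[240,60]
P=onz(c,[f((127,66)),f((342,66)),f((339,152)),f((129,152))],.067);print(P.round(4),P.mean(0))
P=onz(c,[f((142,158)),f((324,158))],.006);print(P.round(4))
P=onz(c,[f((152,282)),f((316,282))],.056);print(P.round(4))
E
```

```text
[[0.5475 0.2426 0.067 ]
 [0.5985 0.2428 0.067 ]
 [0.5984 0.2236 0.067 ]
 [0.5475 0.2234 0.067 ]] [0.57297639 0.23310032 0.067     ]
[[0.546  0.2239 0.006 ]
 [0.5995 0.2241 0.006 ]]
[[0.5517 0.192  0.056 ]
 [0.5944 0.1921 0.056 ]]
```

Request:
carry_out --pt "-0.3 0 0 0 0 -0.06" --pt "-0.6 0 0 0 0 -0.12" --pt "-0.82 -0.01 0 0 -0.001 -0.16" --pt "-0.82 -0.01 0 0 -0.001 -0.16" --pt "-0.82 -0.01 0 0 -0.001 -0.16"

```text
time_s: 9.02
position: [0.5706, -0.0303, 0.2097]
tcp_rot: [[-0.253, 0.968, -0.003], [0.968, 0.253, 0.001], [0.002, -0.002, -1.0]]
force: [0.2, 1.0, -0.4]
opening: 1.001
```

```bash
python3 - <<'E'
from h import *
report();plan([.5746,-.1075,.13],104.4)
E
```

```text
9.025 [ 0.5706 -0.0303  0.2097] 104.63 [ 0.18  1.   -0.37] 1.0012732111242664
row [-0.3794 -0.077   0.3981] [-0.0015 -0.0012  0.0025] dist 111.05345843072368
```

Spacer 1 is seated at (0.573, 0.233), which is square and on the rail centre. Next is spacer B.

Request:
carry_out --pt "-0.2 -0.04 0.1 0 0 0" --pt "-0.38 -0.077 0.25 -0.001 -0.001 0.0025" --pt "-0.38 -0.077 0.4 -0.001 -0.001 0.0025" --pt "-0.38 -0.077 0.4 -0.001 -0.001 0.0025"

```text
time_s: 9.52
position: [0.5729, -0.1052, 0.1272]
tcp_rot: [[-0.25, 0.968, -0.007], [0.968, 0.25, 0.003], [0.005, -0.006, -1.0]]
force: [0.7, -0.2, 0.1]
opening: 1.001
```

```bash
python3 - <<'E'
from h import *
report();snap('wrist','w7');plan([.5746,-.1075,.045],104.4)
E
```

```text
9.525 [ 0.5729 -0.1052  0.1272] 104.5 [ 0.71 -0.19  0.1 ] 1.0008509348290193
row [-0.0113  0.0015  0.4185] [-0.002  -0.0016  0.0014] dist 83.72328386305186
```

View pics/w7.png

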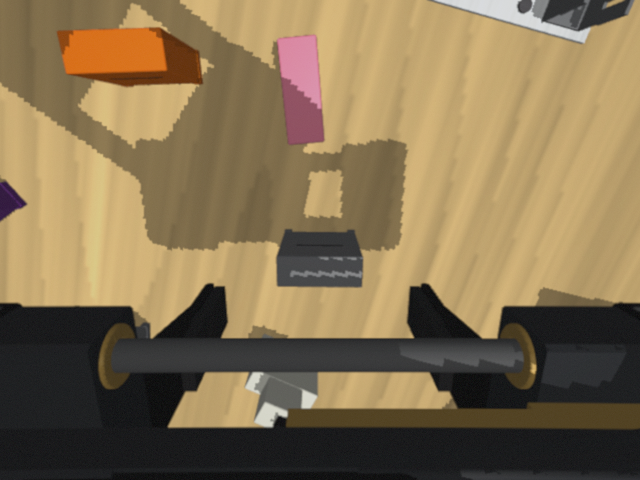

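```bash
python3 - <<'E'
from h import *
im,c,st=load('wrist','w7')
P=onz(c,[(278,258),(362.5,256),(362,286),(278,286.5)],.062);print(P.mean(0));e=P[1]-P[0]+P[2]-P[3];print(np.degrees(np.arctan2(e[1],e[0])))
report()
E
```

```text
[ 0.57483779 -0.10700409  0.062     ]
15.57937515332635
9.575 [ 0.5741 -0.1055  0.1287] 104.52 [-0.41  0.3   0.22] 0.9999991333861172
```

Request:
carry_out --pt "-0.01 0.002 0.15 -0.002 -0.001 0.001" --pt "-0.011 0.002 0.3 -0.002 -0.002 0.001" --pt "-0.011 0.002 0.412 -0.002 -0.002 0.001" --pt "-0.011 0.002 0.412 -0.002 -0.002 0.001"

```text
time_s: 10.07
position: [0.5747, -0.1059, 0.0462]
tcp_rot: [[-0.251, 0.968, -0.001], [0.968, 0.251, -0.0], [0.0, -0.001, -1.0]]
force: [1.2, 0.3, 0.0]
opening: 1.0
```

Request:
carry_out --pt "-0.007 0 0 0 0 0" --pt "-0.007 0 0 0 0 0"

```text
time_s: 10.32
position: [0.5762, -0.1073, 0.0479]
tcp_rot: [[-0.252, 0.968, 0.002], [0.968, 0.252, -0.001], [-0.002, 0.001, -1.0]]
force: [-0.1, 0.2, -0.2]
opening: 1.001
```

Request:
carry_out --pt "0 0 0 0 0 0" --pt "0 0 0 0 0 0" --pt "0 0 0 0 0 0" --pt "0 0 0 0 0 0" --pt "0 0 0 0 0 0" --jaw -1

```text
time_s: 10.95
position: [0.5761, -0.1073, 0.0478]
tcp_rot: [[-0.252, 0.968, 0.001], [0.968, 0.252, -0.001], [-0.001, 0.001, -1.0]]
force: [-0.9, -1.1, 0.9]
opening: 0.598
```

```bash
python3 - <<'E'
from h import *
report();plan([.572,.02,.22],90.3)
E
```

```text
10.95 [ 0.5761 -0.1073  0.0478] 104.58 [-0.92 -1.06  0.93] 0.5983504095215698
row [ 0.6201  0.1414 -0.8618] [0.0008 0.0008 0.1586] dist 214.2109472480498
```

Request:
carry_out --pt "0 0 -0.15 0 0 0" --pt "0.0 0.0 -0.4 0 0 0" --pt "0.2 0.05 -0.65 0 0 0.05" --pt "0.4 0.1 -0.85 0.001 0.001 0.1" --pt "0.62 0.14 -0.86 0.001 0.001 0.159" --pt "0.62 0.14 -0.86 0.001 0.001 0.159" --pt "0.62 0.14 -0.86 0.001 0.001 0.159"

```text
time_s: 11.82
position: [0.5714, 0.0197, 0.2192]
tcp_rot: [[-0.006, 1.0, -0.001], [1.0, 0.006, -0.0], [-0.0, -0.001, -1.0]]
force: [-0.2, -0.8, -0.7]
opening: 0.59
```

```bash
python3 - <<'E'
from h import *
report();plan([.5727,.2085,.22],90.3)
E
```

```text
11.825 [0.5714 0.0197 0.2192] 90.33 [-0.17 -0.8  -0.68] 0.5896717311995913
row [ 0.9439  0.0118 -0.004 ] [-0.0007  0.0001  0.0004] dist 188.7958709216844
```

Request:
carry_out --pt "0.3 0.01 0 0 0 0" --pt "0.6 0.012 0 0 0 0" --pt "0.944 0.012 0 -0.001 0 0" --pt "0.944 0.012 0.1 -0.001 0 0" --pt "0.944 0.012 0.3 -0.001 0 0" --pt "0.944 0.012 0.3 -0.001 0 0" --pt "0.944 0.012 0.3 -0.001 0 0"

```text
time_s: 12.7
position: [0.5737, 0.2075, 0.1596]
tcp_rot: [[-0.004, 1.0, 0.001], [1.0, 0.004, -0.0], [-0.0, 0.001, -1.0]]
force: [-0.3, 0.4, -0.3]
opening: 0.594
```

```bash
python3 - <<'E'
from h import *
report();snap('wrist','w8');st=bot.read_state();c=cam('wrist',st)
T=lambda p:np.array(st['tcp_rot'])@np.array(p)+st['position']
for x in(.008,.009,.010,.011,.012): print(x,proj(c,[T([x,-.026,-.0142]),T([x,.026,-.0142]),T([x,-.026,.046]),T([x,.026,.046])]).round(1).tolist())
E
```

```text
12.7 [0.5737 0.2075 0.1596] 90.25 [-0.25  0.37 -0.3 ] 0.5936887028300284
0.008 [[250.1, 323.0], [383.4, 323.1], [269.1, 266.9], [364.7, 267.0]]
0.009 [[249.9, 320.7], [383.6, 320.8], [269.0, 265.2], [364.7, 265.3]]
0.01 [[249.8, 318.4], [383.7, 318.5], [269.0, 263.5], [364.8, 263.6]]
0.011 [[249.7, 316.1], [383.9, 316.2], [268.9, 261.8], [364.9, 261.8]]
0.012 [[249.5, 313.8], [384.0, 313.9], [268.8, 260.0], [364.9, 260.1]]
```

View pics/w8.png

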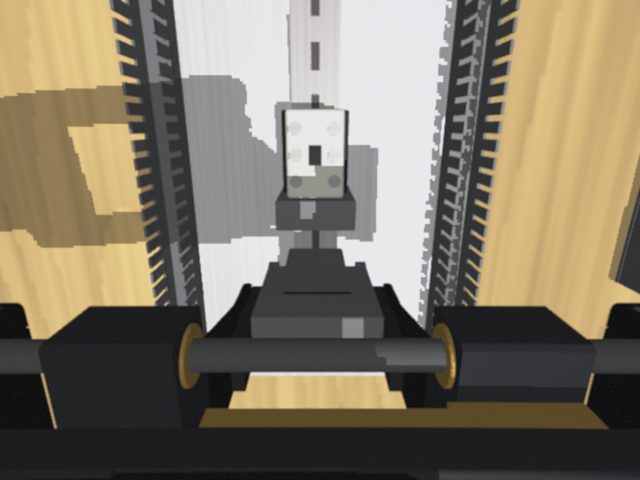

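```bash
python3 - <<'E'
from h import *
plan([.5728,.2077,.062],90.3)
E
```

```text
row [-0.     -0.0078  0.4916] [ 0.0017 -0.0001 -0.0005] dist 98.3268507153519
```

Request:
carry_out --pt "0 -0.005 0.2 0.001 0 0" --pt "0 -0.008 0.4 0.002 0 0" --pt "0 -0.008 0.49 0.002 0 0" --pt "0 -0.008 0.49 0.002 0 0"

```text
time_s: 13.25
position: [0.5729, 0.2074, 0.0622]
tcp_rot: [[-0.004, 1.0, -0.001], [1.0, 0.004, -0.0], [-0.0, -0.001, -1.0]]
force: [-0.1, 0.1, 0.4]
opening: 0.597
```

```bash
python3 - <<'E'
from h import *
report();plan([.5728,.2077,.0525],90.3)
E
```

```text
13.25 [0.5729 0.2074 0.0622] 90.23 [-0.05  0.14  0.38] 0.5967125477908533
row [ 0.0014 -0.0004  0.0484] [-0.0007  0.     -0.0008] dist 9.681261836924566
```

Request:
carry_out --pt "0.001 0 0.025 0 0 0" --pt "0.001 0 0.045 0 0 0" --pt "0.001 0 0.05 0 0 0" --pt "0.001 0 0.05 0 0 0"

```text
time_s: 13.75
position: [0.5732, 0.2077, 0.0528]
tcp_rot: [[-0.004, 1.0, -0.0], [1.0, 0.004, 0.0], [0.0, -0.0, -1.0]]
force: [0.0, -0.3, 2.3]
opening: 0.591
```

Request:
carry_out --pt "0 0 0 0 0 0" --pt "0 0 0 0 0 0" --pt "0 0 0 0 0 0" --pt "0 0 0 0 0 0" --pt "0 0 -0.2 0 0 0" --pt "0 0 -0.5 0 0 0" --pt "-0.2 0 -0.7 0 0 0" --pt "-0.4 0 -0.7 0 0 0" --pt "-0.4 0 -0.7 0 0 0" --pt "-0.4 0 -0.7 0 0 0" --jaw 1

```text
time_s: 15.0
position: [0.5732, 0.128, 0.1924]
tcp_rot: [[-0.003, 1.0, -0.001], [1.0, 0.003, 0.001], [0.001, -0.001, -1.0]]
force: [-0.3, -0.2, 0.7]
opening: 0.998
```

```bash
python3 - <<'E'
from h import *
report();im,st=snap('wrist','w9')
cv2.imwrite('pics/w9c.png',cv2.resize(im[60:260,240:400],None,fx=3,fy=3,interpolation=cv2.INTER_CUBIC)[:600])
plan([.5732,.1516,.13],90.3)
E
```

```text
15.0 [0.5732 0.128  0.1924] 90.2 [-0.28 -0.22  0.72] 0.9983547312165045
row [0.1159 0.001  0.3115] [-0.0008 -0.0004 -0.0005] dist 66.47967777364087
```

View pics/w9c.png

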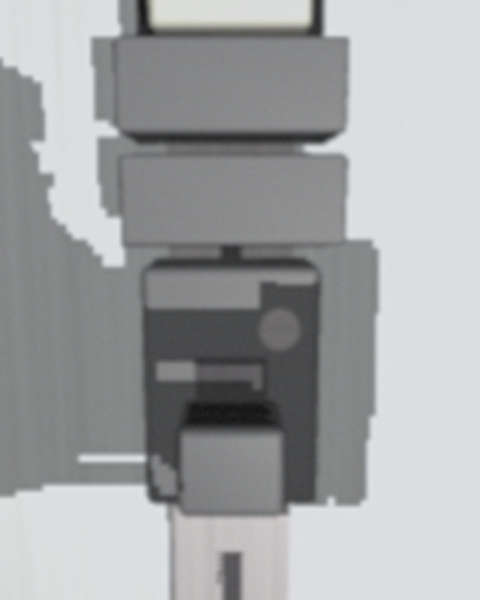

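```bash
python3 - <<'E'
from h import *
im,c,st=load('wrist','w9')
f=lambda u:np.array(u)/3+[240,60]
P=onz(c,[f((181,429)),f((284,429)),f((284,514)),f((180,515))],.096);print(P.round(4),P.mean(0))
for q in([(119,38),(348,38),(346,133),(119,133)],[(121,155),(347,155),(345,242),(124,243)]):
    P=onz(c,[f(u) for u in q],.067);print(P.round(4).tolist(),P.mean(0))
E
```

```text
[[0.5621 0.1611 0.096 ]
 [0.5846 0.1612 0.096 ]
 [0.5849 0.142  0.096 ]
 [0.5617 0.1416 0.096 ]] [0.5733469  0.15146101 0.096     ]
[[0.548, 0.2424, 0.067], [0.5984, 0.2426, 0.067], [0.5987, 0.2231, 0.067], [0.5475, 0.2229, 0.067]] [0.57313489 0.23275491 0.067     ]
[[0.5478, 0.2182, 0.067], [0.5991, 0.2184, 0.067], [0.5993, 0.1994, 0.067], [0.548, 0.199, 0.067]] [0.57353386 0.20873766 0.067     ]
```

Request:
carry_out --pt "0.116 0.001 0 0 0 0" --pt "0.116 0.001 0.15 0 0 0" --pt "0.116 0.001 0.31 -0.001 0 0" --pt "0.116 0.001 0.31 -0.001 0 0"

```text
time_s: 15.55
position: [0.5706, 0.1527, 0.1274]
tcp_rot: [[-0.006, 1.0, -0.007], [1.0, 0.006, 0.0], [0.0, -0.007, -1.0]]
force: [0.1, -0.0, -0.6]
opening: 1.003
```

```bash
python3 - <<'E'
from h import *
report();plan([.5732,.1515,.084],90.3)
E
```

```text
15.55 [0.5706 0.1527 0.1274] 90.35 [ 0.1  -0.02 -0.57] 1.0025428881734828
row [-0.0061  0.0143  0.2171] [-0.0044 -0.0002  0.0006] dist 43.541063591397126
```

Request:
carry_out --pt "-0.006 0.014 0.1 -0.004 0 0" --pt "-0.006 0.014 0.21 -0.004 0 0" --pt "-0.006 0.014 0.21 -0.004 0 0" --pt "-0.006 0.014 0.21 -0.004 0 0"

```text
time_s: 16.05
position: [0.5741, 0.152, 0.0866]
tcp_rot: [[-0.007, 1.0, 0.001], [1.0, 0.007, 0.001], [0.0, 0.001, -1.0]]
force: [-0.0, -0.6, 0.7]
opening: 1.0
```

```bash
python3 - <<'E'
from h import *
report();plan([.5733,.1514,.084],90.3)
E
```

```text
16.05 [0.5741 0.152  0.0866] 90.38 [-0.03 -0.62  0.74] 0.9995446395211657
row [-0.0028 -0.0038  0.0132] [ 0.0009 -0.0003  0.0009] dist 2.8078760633265043
```

Request:
carry_out --pt "-0.003 -0.004 0.013 0 0 0" --pt "-0.003 -0.004 0.013 0 0 0" --pt "-0.003 -0.004 0.013 0 0 0" --pt "-0.003 -0.004 0.013 0 0 0" --pt "-0.003 -0.004 0.013 0 0 0" --pt "-0.003 -0.004 0.013 0 0 0" --pt "-0.003 -0.004 0.013 0 0 0" --jaw -1

```text
time_s: 16.92
position: [0.5732, 0.1513, 0.084]
tcp_rot: [[-0.007, 1.0, 0.001], [1.0, 0.007, 0.0], [0.0, 0.001, -1.0]]
force: [-0.0, 0.5, -0.0]
opening: 0.289
```

Request:
carry_out --pt "0 0 0 0 0 0" --pt "0 0 0 0 0 0" --pt "0 0 0 0 0 0" --pt "0 0 0 0 0 0"

```text
time_s: 17.42
position: [0.5729, 0.1513, 0.084]
tcp_rot: [[-0.007, 1.0, 0.001], [1.0, 0.007, 0.0], [0.0, 0.001, -1.0]]
force: [-1.9, 0.2, 1.6]
opening: 0.273
```

Request:
carry_out --pt "0.01 0 0 0 0 0" --pt "0.02 0 0 0 0 0" --pt "0.03 0 0 0 0 0" --pt "0.03 0 0 0 0 0" --pt "0.03 0 0 0 0 0"

```text
time_s: 18.05
position: [0.5729, 0.1574, 0.084]
tcp_rot: [[-0.007, 1.0, 0.001], [1.0, 0.007, 0.001], [0.001, 0.001, -1.0]]
force: [-1.4, -2.2, 1.1]
opening: 0.274
```

Request:
carry_out --pt "0.007 0 0 0 0 0" --pt "0.014 0 0 0 0 0" --pt "0.02 0 0 0 0 0" --pt "0.02 0 0 0 0 0" --pt "0.02 0 0 0 0 0"

```text
time_s: 18.68
position: [0.5728, 0.1615, 0.084]
tcp_rot: [[-0.007, 1.0, 0.001], [1.0, 0.007, 0.001], [0.001, 0.001, -1.0]]
force: [-2.3, -2.5, 1.7]
opening: 0.274
```

Clamp is sliding against its roughly 2 N spring. I'll continue in small steps.

Request:
carry_out --pt "0.005 0 0 0 0 0" --pt "0.01 0 0 0 0 0" --pt "0.01 0 0 0 0 0" --pt "0.01 0 0 0 0 0"

```text
time_s: 19.18
position: [0.5728, 0.1627, 0.084]
tcp_rot: [[-0.007, 1.0, 0.0], [1.0, 0.007, -0.001], [-0.001, 0.0, -1.0]]
force: [-1.8, -6.1, 2.0]
opening: 0.274
```

Request:
carry_out --pt "0.005 0 0 0 0 0" --pt "0.008 0 0 0 0 0" --pt "0.008 0 0 0 0 0" --pt "0.008 0 0 0 0 0"

```text
time_s: 19.68
position: [0.5729, 0.1632, 0.084]
tcp_rot: [[-0.007, 1.0, 0.0], [1.0, 0.007, -0.002], [-0.002, 0.0, -1.0]]
force: [-1.8, -6.5, 2.9]
opening: 0.272
```

```bash
python3 - <<'E'
from h import *
report()
im,st=snap('wrist','w10')
E
```

```text
19.675 [0.5729 0.1632 0.084 ] 90.42 [-1.82 -6.53  2.89] 0.27234130003816587
```

View pics/w10.png

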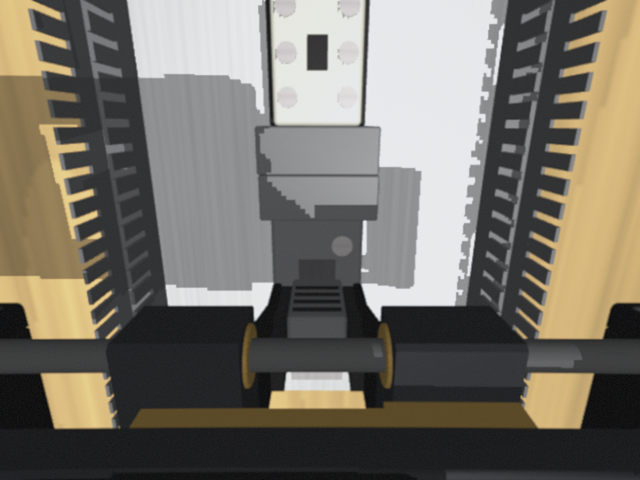

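Request:
carry_out --pt "0.006 0 0 0 0 0" --pt "0.012 0 0 0 0 0" --pt "0.018 0 0 0 0 0" --pt "0.018 0 0 0 0 0" --pt "0.018 0 0 0 0 0"

```text
time_s: 20.35
position: [0.5729, 0.1653, 0.084]
tcp_rot: [[-0.008, 1.0, -0.0], [1.0, 0.008, -0.005], [-0.005, -0.0, -1.0]]
force: [-1.2, -7.5, 2.7]
opening: 0.275
```

Request:
carry_out --pt "0.004 0 0 0 0 0" --pt "0.004 0 0 0 0 0" --pt "0.004 0 0 0 0 0" --pt "0.004 0 0 0 0 0"

```text
time_s: 20.85
position: [0.5729, 0.1647, 0.084]
tcp_rot: [[-0.008, 1.0, -0.001], [1.0, 0.008, -0.007], [-0.007, -0.001, -1.0]]
force: [-1.6, -7.8, 2.0]
opening: 0.273
```

```bash
python3 - <<'E'
from h import *
report()
im,st=snap('wrist','w11');c=cam('wrist',st)
cv2.imwrite('pics/w11c.png',cv2.resize(im[80:270,230:410],None,fx=3,fy=3,interpolation=cv2.INTER_CUBIC))
E
```

```text
20.85 [0.5729 0.1647 0.084 ] 90.47 [-1.64 -7.76  1.98] 0.27312974039249344
```

View pics/w11c.png

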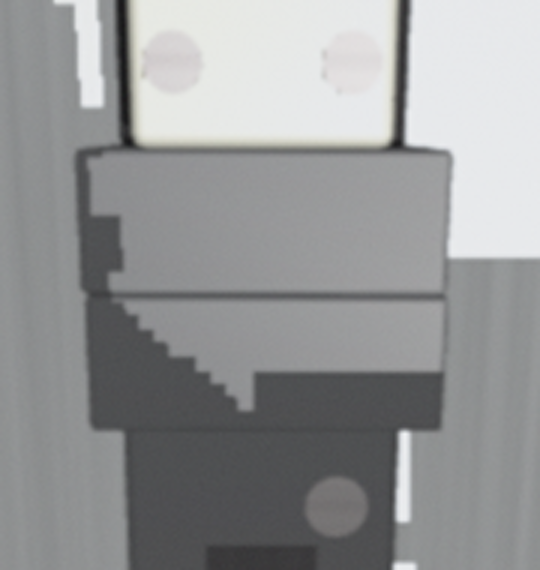

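Request:
carry_out --pt "0.01 0 0 0 0 0" --pt "0.01 0 0 0 0 0" --pt "0.01 0 0 0 0 0" --pt "0.01 0 0 0 0 0"

```text
time_s: 21.4
position: [0.5729, 0.1652, 0.084]
tcp_rot: [[-0.008, 1.0, -0.001], [1.0, 0.008, -0.009], [-0.009, -0.001, -1.0]]
force: [-1.5, -7.1, 1.8]
opening: 0.274
```

```bash
python3 - <<'E'
from h import *
report();cv2.imwrite('pics/topF.png',bot.capture('top'));report()
E
```

```text
21.4 [0.5729 0.1652 0.084 ] 90.47 [-1.52 -7.08  1.77] 0.2742619013204312
21.45 [0.5729 0.1652 0.084 ] 90.47 [-1.98 -8.18  3.16] 0.27034712664266713
```

View pics/topF.png

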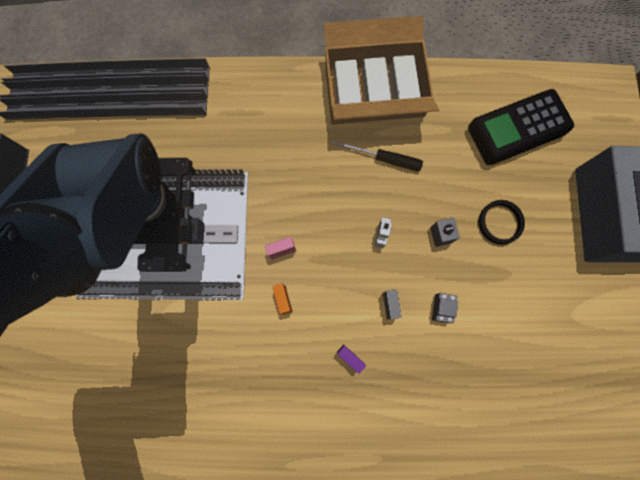

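The top view shows every other item where it was. The unused spacer is still at (392,304), the stack is tight, and the push reads about 7–8 N.

```bash
python3 - <<'E'
from h import *
print(bot.hand_in());report()
E
```

```text
the job is handed in; nothing more can be done
None
the job is handed in; nothing more can be done
```

I seated two spacers on the rail and pushed the clamp until the stack went tight against the contactor. I handed in with the gripper still pinching and pushing the clamp's thumb tab. No verdict was reported.

- **Gap:** it measured about 53 mm, so two spacers were enough. The third stayed where it was on the table.
- **Push:** the force rose from about 2.5 N while the clamp slid to about 6.5 N after 12 mm of travel, when the stack went tight. I then pressed about 2 mm further into the tab's spring, and the last readings were 7–8 N. Allowing for the clamp's own spring, I estimate about 5 N on the stack.
- **Last pictures:** the wrist view showed both spacers square and upright, with no visible gaps between clamp, spacers and contactor. The top view showed the other devices, tools and look-alikes in place.
- **Checks:** none failed. The arm mostly settled 1–2 mm off its target, and I corrected for that with small second moves. I last read the clock at 21.45 s of the 72 s allowed.

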